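# Close the leak-test chambers

## Robot

A 6-joint arm with a two-finger parallel gripper is mounted at the origin on the work surface. World frame = base frame: x ahead of the robot, y to its left, z up, the work surface at z = 0. Lengths are in mm, angles in degrees, forces in N, time in s.
With the tool pointing down it reaches from about 350 to 850 mm from the base axis. Payload 8.1 kg.
Tool frame: the origin (TCP) lies between the finger pads; the fingertips stand 11 mm ahead of it and the grasp point (between the pads) lies 8 mm behind it; z points along the fingers, y is the line along which they close (so a half turn about z gives the same grasp; the last joint's range is limited). The gripper opens to 85 mm and grips with 20 to 120 N. Pads are 22 mm wide; open, the fingers measure 114 mm over their backs; the gripper's body (76 mm by 85 mm) begins 54 mm behind the grasp point. The pads swing forward as they close: fully open they stand 13 mm farther back than shut.
Start: joints at [62.372, 7.471, 85.268, -0, 87.261, -4.893], TCP at [231.861, 553.395, 242.292] pointing down, gripper open.
Joint ranges: [-169.43, 169.43], [-51.17, 129.36], [1.28, 143.12], [-76.62, 256.62], [0, 156.53], [-152.29, 152.29]. Speed limits (degrees/s): [136.94, 136.94, 159.86, 180, 180, 180].

## Interface

Orientations are given as [roll, pitch, yaw] about the fixed x, y, z axes, in that order (R = Rz(yaw) Ry(pitch) Rx(roll)).
In Python, from bench import r, snapshot, get_calibration gives the robot as it stands.
- The arm moves only by the tool step_arm, never from a script. Its argument "rows" is a list of rows, each a list of 2 entries, a list of its own where there are three numbers: the shift along the tool's x, y, z in mm, then the turn about the tool's z in degrees. In form: [[[tx, ty, tz], yaw], ...]. A call has 1 to 12 rows; each row is the pose to reach, as a shift and turn from the pose commanded when the call began, along the tool's axes at that moment; what a row does not reach only later rows make up. A row lasts 1/10 s, in which the tool goes at most 50 mm and 8.59 degrees, less where a joint would pass 70% of its speed; a pose out of reach is approached as far as the arm can. A call with a gripper value outside its range is refused whole. "fingers" is the opening, from 0 (shut) to 1 (fully open), set as the call begins (left out, the last holds). The fingers move at their own pace and stop on an object; "squeeze" is the grip in N (left out, the last holds). Time passes only in rows, so rows that repeat a pose let the fingers close. It gives the time, the measured TCP pose, the force, the opening and the grip force at its end, in the units of the state.
- r.sense(): the state, without advancing time (a new reading comes with each control period).
- snapshot(name): name is "scene" or "top" or "wrist"; returns the picture (384x512x3 uint8, blue, green, red); there is no depth.
- get_calibration(name): a dict with "fovy" (degrees; the focal length in pixels is half the picture's height over the tangent of half this angle, whatever the lens; pixels are square), "cx", "cy" (the principal point, pixels), "eye" and "orientation" of the camera in the world. Camera axes: x right, y up, looking along -z (the intrinsics and any distortion apply to the point x, -y, -z); pixel columns grow to the right and rows downward; lengths in mm; the calibration is good to about 2 mm. A picture is of the moment at which its call begins: read the wrist's pose just before it. get_calibration takes no time and is no camera call; for the wrist camera it gives the pose at the moment of the call.
- r.hand_in(): hands the job in; it is judged then, once.
The state is a dict: "time": time; "joint_pos": joint angles; "qd": joint speeds; "joint_efforts": joint torques, N m; "tool_pos": TCP position; "tcp_rot": TCP orientation; "ft_force": force on the tool from outside, world axes, zero at the start; "wrist_torque": the same for the moment, N m; "finger_gap": finger opening in mm; "grip_force": force on a finger pad.
Only numpy, scipy, OpenCV 4.12 (cv2) and the standard library are available. Lean on these libraries where they do the work, as an engineer would, in place of code of your own. Each camera call takes 0.05 s, during which the arm holds its last target. There are 200 camera calls.

## Task

Get both open leak-test chambers ready for a test: nest the black tray fully down in the wedge-shaped chamber, turned to match its outline, then set the wedge-shaped cover on that chamber and the large round cover on the open round pot, each seated flat and level with its lip inside the rim. Set the tray and covers down gently, do not let them drop, let go of them, and leave everything else on the bench where it stands.

Things in the scene. Friction and masses are not known exactly. Their poses are not given: they have to be found in the camera images.
- wedge_rim (a point): Mouth centre of the fixed, open, wedge-shaped (tapered, four-sided) aluminium chamber, 75 mm above the bench. z up; x runs along it from the wide end (-x) to the narrow end (+x). Outside 150 mm long, 112 mm wide at the wide end, 72 at the narrow end, 75 high; walls 7 mm, floor 6 mm thick. A short steel spout marks the narrow end.
- pot_rim (a point): Centre of the mouth of the open round aluminium pot, fixed to the bench, 85 mm above it, z up. Outside diameter 124 mm, inside 110 mm, height 85 mm.
- tray_center (a point): Centre, 26 mm above the underside, of the loose black plastic tray. Grip: an upright tab in its middle, through this point, 12 mm thick along the tray's x, 44 mm wide along its y, from 4 to 52 mm above the underside. Nested, this point is 43 mm below the wedge rim centre, tray x along the chamber's x (wide end to wide end).
- wedge_cover_center (a point): Centre, 29 mm above the underside, of the loose wedge-shaped aluminium cover. Grip: an upright steel bar in its middle, 14 mm thick along the cover's x, 50 mm wide along its y, from 18 to 58 mm above the underside. Seated, this point is 19 mm above the wedge rim centre, cover x along the chamber's x (wide end to wide end).
- round_cover_center (a point): Centre, 29 mm above the underside, of the loose large round aluminium cover. Grip: an upright steel knob in its middle, 28 mm across, from 18 to 58 mm above the underside. Seated, this point is 19 mm above the pot rim centre.
- tray: The same tray (about 0.16 kg), origin at the centre of its underside. 128 mm long, about 87 mm wide at the wide end (-x), 53 at the narrow end (+x), walls 30 mm high and 3 mm thick; it fits inside the wedge chamber with 4 mm play all round (7 mm at its foot). Starts flat on the bench, z up.
- wedge_cover: The same wedge cover (about 0.45 kg), origin at the centre of its underside. An 8 mm plate, 158 mm long, 121 wide at the wide end (-x), 79 at the narrow end (+x), its lower face 10 mm above the underside; below it a 10 mm deep lip that enters the chamber with 3 mm play all round (5 mm at its lower edge). Starts standing on its lip on the bench, z up.
- round_cover: The same round cover (about 0.5 kg), origin at the centre of its underside. An 8 mm plate 132 mm across, its lower face 10 mm above the underside; below it a 10 mm deep round lip 104 mm across (96 at its chamfered lower edge). Starts standing on its lip on the bench, z up.
- small_cover_center (a point): Bystander: a spare round cover, 94 mm across and 58 mm high with a 28 mm knob, too small for the pot. The point is its centre, 29 mm above the bench.
- small_pot: Bystander, fixed: a smaller round pot with its cover already on, 94 mm across, 118 mm high with its knob. Origin at the centre of its underside.
- column_center (a point): Bystander: a slim upright column standing loose, 170 mm high, foot 48 mm across, shaft 24 mm. The point is on its axis, 85 mm up.
- spray_center (a point): Bystander: a white spray bottle standing loose, 42 mm across, 150 mm high. The point is half-way up its axis.
- puck_center (a point): Bystander: an aluminium weight with a thin stem, standing loose, 48 mm across, 95 mm high with the stem. The point is half-way up its axis.
There are look-alikes about, which are no part of the job. Leave any red look-alike of the part that bears pot_rim alone. Leave any orange look-alike of the tray alone.

How it is judged (in metres and radians):
At the end, for the whole second after the job is handed in: Tray on the wedge chamber's floor (3 mm in height, 0.04 rad of level), wedge cover on its rim, large round cover on the pot's rim (2.5 mm in height, 0.03 rad of level); all within 8 mm sideways, tray and wedge cover within 0.12 rad of the chamber's direction; still and released (z of tray_center in the frame of wedge_rim between -0.046 and -0.04 m and horizontal distance between each of tray_center, wedge_cover_center and wedge_rim below 0.008 m and angle between tray_center's own z axis and vertical below 0.04 rad and z of wedge_cover_center in the frame of wedge_rim between 0.0165 and 0.0215 m and angle between each of wedge_cover_center, round_cover_center's own z axis and vertical below 0.03 rad and z of round_cover_center in the frame of pot_rim between 0.0165 and 0.0215 m and horizontal distance between round_cover_center and pot_rim below 0.008 m and angle between the x axis of each of tray_center, wedge_cover_center and the x axis of wedge_rim, either way round below 0.12 rad and linear speed of each of tray, wedge_cover, round_cover below 0.02 m/s and not (contact force between tray and the fingers above 0.1 N) and not (contact force between wedge_cover and the fingers above 0.1 N) and not (contact force between round_cover and the fingers above 0.1 N)); the robot touches nothing.
It fails at once if a bystander (spare cover, column, spray bottle or weight) is moved by more than 30 mm or knocked over (distance of any of small_cover_center, column_center, spray_center, puck_center from where it was at the start of the episode above 0.03 m).
It fails at once if the tray is dropped or thrown: faster than 0.6 m/s (a free fall of about 2 cm) while out of the fingers (linear speed of tray above 0.6 m/s and not (contact force between tray and the fingers above 0.1 N)).
It fails at once if the wedge-shaped cover is dropped or thrown: faster than 0.6 m/s (a free fall of about 2 cm) while out of the fingers (linear speed of wedge_cover above 0.6 m/s and not (contact force between wedge_cover and the fingers above 0.1 N)).
It fails at once if the large round cover is dropped or thrown: faster than 0.6 m/s (a free fall of about 2 cm) while out of the fingers (linear speed of round_cover above 0.6 m/s and not (contact force between round_cover and the fingers above 0.1 N)).
It also fails if it takes over 72 s, if anything falls off the work surface, if the arm or the gripper's body presses on something with over 40 N, if the wrist force passes 120 N, or if a joint passes its speed limit or range.

## Working session

There is one attempt and no reset: what is moved stays moved. The work goes in short steps, Python scripts to look and compute and a tool call to move; the robot and the scene stay as the last step left them, time stands still between calls to the robot, and variables do not carry over. Pictures are saved under pics/ and viewed, at most 10 in all, crops included, and the job is handed in when it is done.

Besides the shell and the picture viewer there is one more tool, called after ">>>" by a JSON object that holds its "op" and its "data", one argument or row to a line. step_arm: Moves the arm, as the interface text tells. Its arguments: {"type":"object","properties":{"rows":{"type":"array"},"fingers":{"type":"number"},"squeeze":{"type":"number"}},"required":["rows"]}

```bash
mkdir -p pics; ls; python3 - <<'E'
from bench import r, snapshot, get_calibration
import cv2
for n in("scene","top"):
    cv2.imwrite(f"pics/{n}0.png",cv2.resize(snapshot(n),None,fx=1.5,fy=1.5,interpolation=cv2.INTER_CUBIC)); print(n,get_calibration(n))
print(get_calibration("wrist")); print(r.sense())
E
```

```text
pics
scene {'fovy': 53.916400746557606, 'cx': 261.6737616649303, 'cy': 191.13727042421513, 'eye': array([1232.78170586, -396.75558995,  758.83136587]), 'orientation': array([51.55120626, -0.89915163, 65.87142212])}
top {'fovy': 57.51355433302772, 'cx': 257.95366045039503, 'cy': 187.95099863129388, 'eye': array([ 409.08660456,  -57.33843745, 1126.67160092]), 'orientation': array([  3.75249171,   0.78910445, -90.05850781])}
{'fovy': 67.99695590988928, 'cx': 255.00952907148408, 'cy': 197.62131431568494, 'eye': array([158.33857935, 583.64576012, 372.66953791]), 'orientation': array([-18.21308762,   0.11411282,  67.25151536])}
{'time': 0.1, 'joint_pos': array([ 6.23712217e+01,  7.51014436e+00,  8.53211473e+01,  1.22114654e-03,
        8.72638386e+01, -4.89259154e+00]), 'qd': array([ 0.00612207, -0.02397075, -0.07131906, -0.05192614, -0.01489009,
       -0.12033231]), 'joint_efforts': array([ 7.53635086e-04, -5.70948565e+01, -5.01944983e+01, -1.75602208e-04,
        8.14482453e-03,  7.14646058e-05]), 'tool_pos': array([231.6410161 , 552.96953877, 241.37411246]), 'tcp_rot': array([-1.79905320e+02, -9.32868153e-03,  1.57263746e+02]), 'ft_force': array([-0.27870441,  0.02337643, -0.38402313]), 'wrist_torque': array([-0.04173801,  0.03842461,  0.00929751]), 'grip_force': 0.0, 'finger_gap': 85.39609529151649}
```

View pics/top0.png

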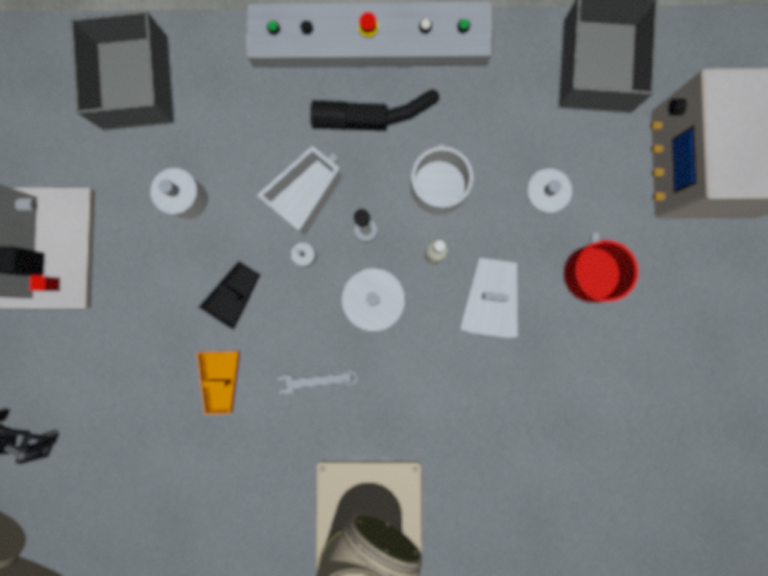

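View pics/scene0.png

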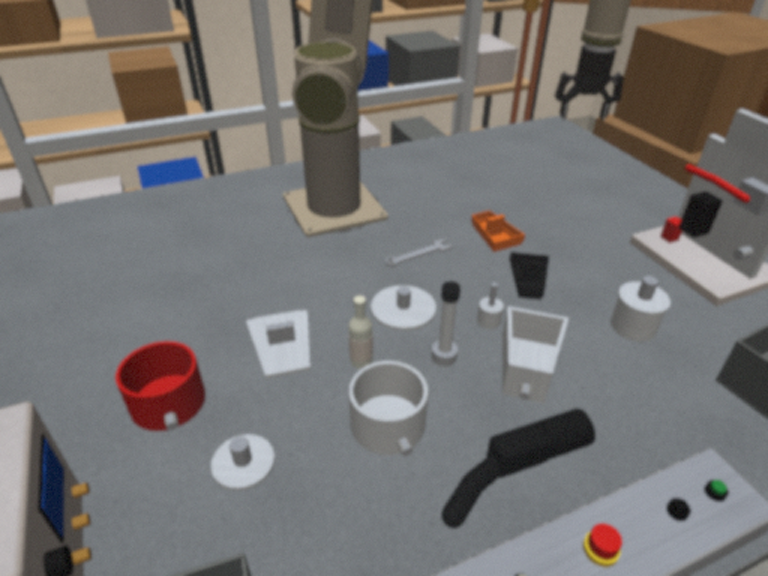

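The top view shows (in the 1.5x picture) the wedge chamber near (301,188) with its spout up-right, the pot at (442,176), the black tray at (231,295), the round cover at (373,299) and the wedge cover at (491,298). I'll enlarge it to read corners.

```bash
python3 - <<'E'
from bench import snapshot
import cv2,numpy as np
im=np.mean([snapshot("top").astype(float) for _ in range(2)],0).astype(np.uint8)
c=im[90:235,125:360]
cv2.imwrite("pics/top1.png",cv2.resize(c,None,fx=3.4,fy=3.4,interpolation=cv2.INTER_CUBIC))
E
```

```text
(no output)
```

View pics/top1.png

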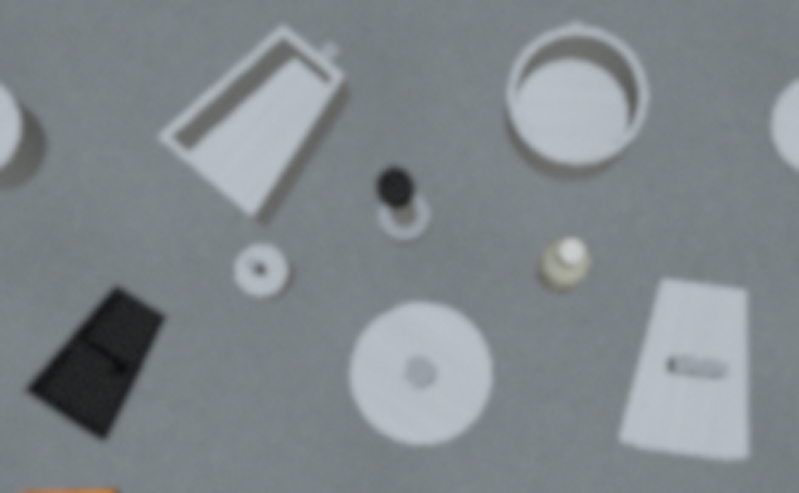

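```bash
cat > h.py <<'E'
import numpy as np
from scipy.spatial.transform import Rotation as R
from scipy.optimize import least_squares
def ray(cal,u,v,z,H=384):
    f=H/2/np.tan(np.radians(cal["fovy"]/2))
    d=R.from_euler("xyz",cal["orientation"],degrees=True).apply([(u-cal["cx"])/f,-(v-cal["cy"])/f,-1])
    e=np.array(cal["eye"]); return (e+d*(z-e[2])/d[2])[:2]
def proj(cal,p,H=384):
    f=H/2/np.tan(np.radians(cal["fovy"]/2))
    q=R.from_euler("xyz",cal["orientation"],degrees=True).inv().apply(np.array(p)-cal["eye"])
    return np.c_[cal["cx"]-f*q[:,0]/q[:,2],cal["cy"]+f*q[:,1]/q[:,2]]
def wedge(pts,L,W,w):
    """pts: narrow+y, narrow-y, wide+y, wide-y ; returns x,y,yaw,resid"""
    m=np.array([[L/2,w/2],[L/2,-w/2],[-L/2,W/2],[-L/2,-W/2]]); pts=np.array(pts)
    def f(p):
        c,s=np.cos(p[2]),np.sin(p[2]); return (m@np.array([[c,s],[-s,c]])+p[:2]-pts).ravel()
    d=pts[:2].mean(0)-pts[2:].mean(0)
    s=least_squares(f,[*pts.mean(0),np.arctan2(d[1],d[0])])
    return s.x[:2].round(1),np.degrees(s.x[2]).round(1),s.fun.round(1)
E
python3 - <<'E'
from h import *; from bench import get_calibration
c=get_calibration("top")
g=lambda u,v,z: ray(c,u/3.4+125-.35,v/3.4+90-.35,z)
print("chamber",wedge([g(283,25,75),g(346,74,75),g(160,135,75),g(258,217,75)],150,112,72))
print("tray",wedge([g(118,287,30),g(166,317,30),g(28,390,30),g(104,438,30)],128,87,53))
print("wcov",wedge([g(661,279,18),g(748,290,18),g(619,441,18),g(749,459,18)],158,121,79))
print("pot",g(577.5,94,85),g(507,94,85)-g(648,94,85)); print("rcov",g(421,373,18),g(349,373,18)-g(493,373,18))
print("puck",g(262,270,40),"col",g(404,213,5),g(395,187,170),"spray",g(568,262,75))
E
```

```text
chamber (array([678.2, 129. ]), np.float64(-39.4), array([ 0.7, -1.3,  0.3,  0.2, -2.3, -0.7,  1.3,  1.8]))
tray (array([459.7, 281.3]), np.float64(-33.2), array([ 2.2, -1. ,  1.3, -0.2, -0.1,  1.3, -3.3, -0.1]))
wcov (array([ 451. , -266.2]), np.float64(-7.8), array([ 1.4, -1.4,  1.2,  1.2, -1.4,  0.2, -1.2,  0.1]))
pot [ 691.02162561 -153.65436695] [  0.59463832 125.05395474]
rcov [445.64678858 -12.04780715] [  0.19807979 134.33488532]
puck [539.98687357 133.60972552] col [598.41310147   4.7886459 ] [591.91803241   3.00912992] spray [ 542.19033426 -144.96083532]
```

```bash
cat >> h.py <<'E'
def go(x,y,z,yaw,cur=None):
    from bench import r
    s=r.sense(); p=np.array(s["tool_pos"]) if cur is None else np.array(cur[:3]); yw=s["tcp_rot"][2] if cur is None else cur[3]
    c,sn=np.cos(np.radians(yw)),np.sin(np.radians(yw)); d=np.array([x,y,z])-p
    print("shift",np.round([c*d[0]+sn*d[1],sn*d[0]-c*d[1],-d[2]],1),"turn",round((yw-yaw+180)%360-180,2),"t",s["time"])
E
python3 -c "
from h import *
go(460,281,300,56.8); go(460,281,300,56.8,(231.861,553.395,242.292,157.26))"
```

```text
shift [-315.7 -162.7  -58.4] turn 100.47 t 0.2
shift [-315.7 -163.   -57.7] turn 100.46 t 0.2
```

>>> {"op": "step_arm", "data": {
  "rows": [
    [[-316, -162, -58], 100.5],
    [[-316, -162, -58], 100.5],
    [[-316, -162, -58], 100.5],
    [[-316, -162, -58], 100.5],
    [[-316, -162, -58], 100.5],
    [[-316, -162, -58], 100.5],
    [[-316, -162, -58], 100.5],
    [[-316, -162, -58], 100.5],
    [[-316, -162, -58], 100.5],
    [[-316, -162, -58], 100.5],
    [[-316, -162, -58], 100.5],
    [[-316, -162, -58], 100.5]
  ],
  "fingers": 1.0
}}

```text
time: 1.4
tool_pos: [460.7, 281.7, 300.1]
tcp_rot: [-180.0, 0.0, 56.4]
ft_force: [0.2, 0.1, 0.3]
finger_gap: 85.2
grip_force: 0.0
```

```bash
cat >> h.py <<'E'
def shot(name):
    from bench import snapshot,get_calibration
    import pickle,cv2
    c=get_calibration("wrist"); im=snapshot("wrist"); cv2.imwrite(f"pics/{name}.png",im); pickle.dump(c,open(f"pics/{name}.pkl","wb"))
E
python3 -c "
from h import *
shot('w_tray'); go(678,129,300,50.6)"
```

```text
shift [-5.600e+00  2.656e+02  1.000e-01] turn 5.53 t 1.45
```

>>> {"op": "step_arm", "data": {
  "rows": [
    [[-6, 266, 0], 6],
    [[-6, 266, 0], 6],
    [[-6, 266, 0], 6],
    [[-6, 266, 0], 6],
    [[-6, 266, 0], 6],
    [[-6, 266, 0], 6],
    [[-6, 266, 0], 6],
    [[-6, 266, 0], 6]
  ]
}}

```text
time: 2.25
tool_pos: [679.7, 131.0, 299.6]
tcp_rot: [-179.9, 0.0, 50.8]
ft_force: [0.2, 1.1, 0.2]
finger_gap: 85.5
grip_force: 0.0
```

```bash
python3 -c "
from h import *
shot('w_cham'); go(691,-153,300,50.6)"
```

```text
shift [-2.135e+02  1.887e+02  1.000e-01] turn 0.26 t 2.3
```

>>> {"op": "step_arm", "data": {
  "rows": [
    [[-213, 189, 0], 0],
    [[-213, 189, 0], 0],
    [[-213, 189, 0], 0],
    [[-213, 189, 0], 0],
    [[-213, 189, 0], 0],
    [[-213, 189, 0], 0],
    [[-213, 189, 0], 0],
    [[-213, 189, 0], 0]
  ]
}}

```text
time: 3.1
tool_pos: [691.2, -152.9, 300.7]
tcp_rot: [-180.0, -0.0, 50.8]
ft_force: [-0.6, 0.8, 0.1]
finger_gap: 85.1
grip_force: 0.0
```

```bash
python3 - <<'E'
from h import *
shot('w_pot'); go(460,281,200,56.5)
import cv2
a=[cv2.imread(f"pics/w_{n}.png") for n in("tray","cham","pot")]
cv2.imwrite("pics/m1.png",cv2.resize(np.hstack(a[:2]),(800,300)))
cv2.imwrite("pics/chamL.png",cv2.resize(a[1],None,fx=1.55,fy=1.55,interpolation=cv2.INTER_CUBIC))
E
```

```text
shift [ 189.6 -452.8  100.8] turn -5.65 t 3.15
```

View pics/chamL.png

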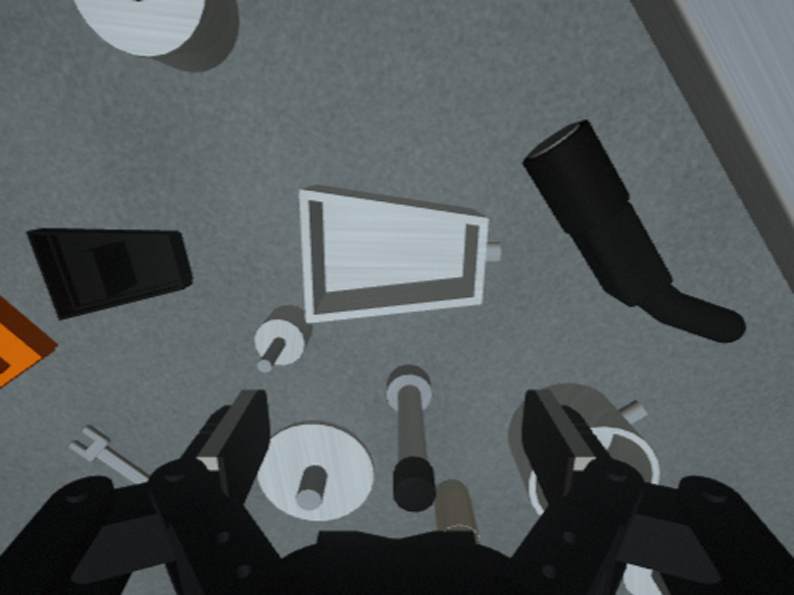

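Chamber rim corners read in the 1.55x picture: narrow end (489,217),(482,303), wide end (300,190),(308,322); spout at right (494,252).

```bash
python3 - <<'E'
from h import *
import cv2,pickle
c=pickle.load(open("pics/w_cham.pkl","rb"))
g=lambda u,v,z: ray(c,u/1.55-.2,v/1.55-.2,z)
print("chamber",wedge([g(489,217,75),g(482,303,75),g(300,190,75),g(308,322,75)],150,112,72))
a=[cv2.imread(f"pics/w_{n}.png")[70:270,155:355] for n in("tray","pot")]
cv2.imwrite("pics/m2.png",cv2.resize(np.hstack(a),(800,400),interpolation=cv2.INTER_CUBIC))
E
```

```text
chamber (array([681.5, 133.3]), np.float64(-39.8), array([ 0.4, -0.2,  0.6, -0.5,  0.4,  0.9, -1.4, -0.3]))
```

View pics/m2.png

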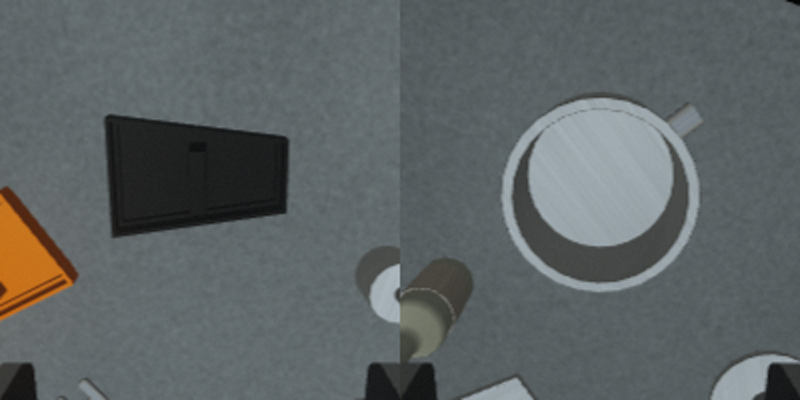

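>>> {"op": "step_arm", "data": {
  "rows": [
    [[190, -453, 60], -5.6],
    [[190, -453, 60], -5.6],
    [[190, -453, 60], -5.6],
    [[190, -453, 60], -5.6],
    [[190, -453, 60], -5.6],
    [[190, -453, 60], -5.6],
    [[190, -453, 60], -5.6],
    [[190, -453, 60], -5.6],
    [[190, -453, 60], -5.6],
    [[190, -453, 60], -5.6],
    [[190, -453, 60], -5.6],
    [[190, -453, 60], -5.6]
  ],
  "fingers": 0.5
}}

```text
time: 4.35
tool_pos: [459.1, 282.3, 240.6]
tcp_rot: [180.0, -0.0, 56.7]
ft_force: [0.1, -0.7, 0.3]
finger_gap: 42.5
grip_force: 0.0
```

```bash
python3 - <<'E'
from h import *
import pickle
c=pickle.load(open("pics/w_tray.pkl","rb"))
g=lambda u,v,z: ray(c,u/2+155-.25,v/2+70-.25,z)
print(wedge([g(289,137,30),g(286,213,30),g(105,115,30),g(112,236,30)],128,87,53),g(198.5,141,52),g(198.5,177,52))
c=pickle.load(open("pics/w_pot.pkl","rb"))
P=[g(102,194,85),g(300,194,85),g(201,97,85),g(201,291,85)]; print(P,(P[0]+P[1])/2,(P[2]+P[3])/2)
go(460,281,240,56.5)
E
```

```text
(array([463.7, 288. ]), np.float64(-33.1), array([ 0.1, -0.8,  0.8,  0.2, -0.4,  0.6, -0.5,  0. ])) [479.35416317 310.75140227] [466.13016841 290.901629  ]
[array([ 648.60353417, -109.92888894]), array([ 743.63888671, -187.53802509]), array([ 732.77091646, -103.8288313 ]), array([ 655.27741773, -198.77538245])] [ 696.12121044 -148.73345701] [ 694.02416709 -151.30210687]
shift [-0.6  1.4  0.6] turn 0.18 t 4.35
```

```bash
python3 -c "
from h import *
go(461.7,284.6,31,56.9)"
```

```text
shift [  3.3   0.9 209.6] turn -0.22 t 4.35
```

>>> {"op": "step_arm", "data": {
  "rows": [
    [[3.3, 1, 45], 0],
    [[3.3, 1, 90], 0],
    [[3.3, 1, 130], 0],
    [[3.3, 1, 165], 0],
    [[3.3, 1, 190], 0],
    [[3.3, 1, 203], 0],
    [[3.3, 1, 209], 0],
    [[3.3, 1, 209], 0],
    [[3.3, 1, 209], 0]
  ]
}}

```text
time: 5.25
tool_pos: [464.8, 282.8, 32.9]
tcp_rot: [179.9, -0.1, 56.4]
ft_force: [0.5, 0.3, -0.3]
finger_gap: 42.8
grip_force: 0.0
```

>>> {"op": "step_arm", "data": {
  "rows": [
    [[0, 0, 0], 0],
    [[0, 0, 0], 0],
    [[0, 0, 0], 0],
    [[0, 0, 0], 0],
    [[0, 0, 0], 0],
    [[0, 0, 0], 0],
    [[0, 0, 0], 0],
    [[0, 0, 0], 0]
  ],
  "fingers": 0.0,
  "squeeze": 40
}}

```text
time: 6.05
tool_pos: [464.4, 283.0, 32.6]
tcp_rot: [179.9, -0.1, 56.4]
ft_force: [-1.2, -0.0, 7.3]
finger_gap: 11.2
grip_force: 40.7
```

>>> {"op": "step_arm", "data": {
  "rows": [
    [[0, 0, -5], 0],
    [[0, 0, -20], 0],
    [[0, 0, -50], 0],
    [[0, 0, -85], 0],
    [[0, 0, -115], 0],
    [[0, 0, -125], 0],
    [[0, 0, -125], 0],
    [[0, 0, -125], 0],
    [[0, 0, -125], 0],
    [[0, 0, -125], 0]
  ]
}}

```text
time: 7.05
tool_pos: [462.5, 281.9, 154.3]
tcp_rot: [-179.9, 0.2, 56.4]
ft_force: [-0.2, -0.7, -1.1]
finger_gap: 11.6
grip_force: 39.6
```

```bash
python3 -c "
from h import *
go(679.9,131.1,158,50.4)"
```

```text
shift [ -5.1 264.5  -3.7] turn 5.96 t 7.05
```

>>> {"op": "step_arm", "data": {
  "rows": [
    [[-0.5, 25, -3], 0.6],
    [[-1, 60, -3], 1.4],
    [[-2, 100, -3], 2.3],
    [[-3, 140, -3], 3.2],
    [[-4, 180, -3], 4.1],
    [[-4.5, 215, -3], 5],
    [[-5, 245, -3], 5.6],
    [[-5, 260, -3], 6],
    [[-5, 265, -3], 6],
    [[-5, 265, -3], 6],
    [[-5, 265, -3], 6],
    [[-5, 265, -3], 6]
  ]
}}

```text
time: 8.25
tool_pos: [680.6, 132.4, 159.1]
tcp_rot: [-180.0, 0.0, 50.4]
ft_force: [-0.0, -0.3, -2.4]
finger_gap: 11.4
grip_force: 39.6
```

>>> {"op": "step_arm", "data": {
  "rows": [
    [[0, 0, 0], 0],
    [[0, 0, 0], 0],
    [[0, 0, 0], 0],
    [[0, 0, 0], 0]
  ]
}}

```text
time: 8.65
tool_pos: [681.3, 131.6, 159.4]
tcp_rot: [180.0, -0.0, 50.4]
ft_force: [-0.4, -0.1, -0.8]
finger_gap: 11.5
grip_force: 39.6
```

```bash
python3 - <<'E'
from h import *
import cv2
shot('w_ch2'); go(679.9,131.1,120,50.4)
cv2.imwrite("pics/ch2L.png",cv2.resize(cv2.imread("pics/w_ch2.png"),None,fx=1.55,fy=1.55,interpolation=cv2.INTER_CUBIC))
E
```

```text
shift [-1.2 -0.9 39.4] turn -0.03 t 8.7
```

View pics/ch2L.png

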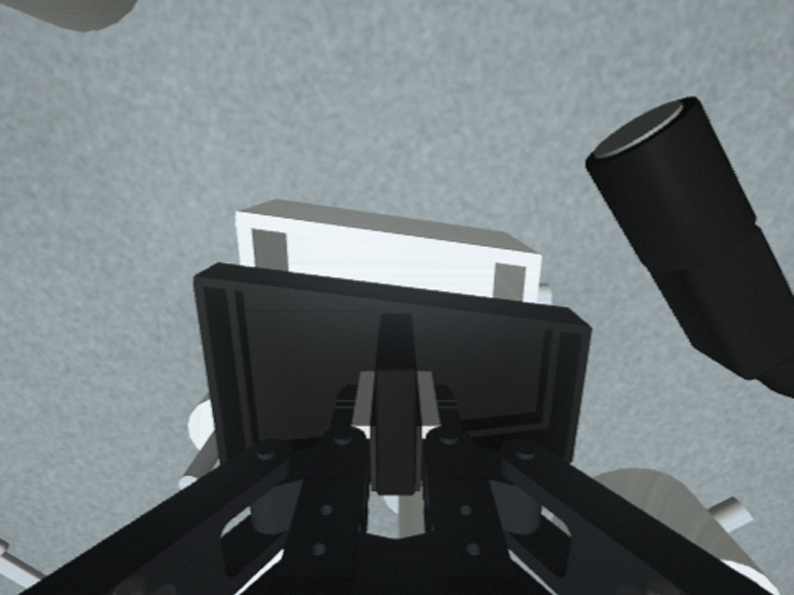

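```bash
python3 - <<'E'
from h import *
import pickle
c=pickle.load(open("pics/w_ch2.pkl","rb"))
g=lambda u,v,z: ray(c,u/1.55-.2,v/1.55-.2,z)
def seg(n,w,mn,mw):
    n,w,mn,mw=map(np.array,(n,w,mn,mw)); d=n-w; m=mn-mw
    a=np.arctan2(d[1],d[0])-np.arctan2(m[1],m[0]); Rm=np.array([[np.cos(a),-np.sin(a)],[np.sin(a),np.cos(a)]])
    return (n+w)/2-Rm@((mn+mw)/2),np.degrees(a),np.linalg.norm(d)-np.linalg.norm(m)
t=seg(g(590,327,156.8),g(195,278,156.8),(64,26.5),(-64,43.5))
k=seg(g(541,255,75),g(237,211,75),(75,36),(-75,56))
print("tray",t,"chamber",k,k[0]-t[0])
a=np.radians(50.4); d=k[0]-t[0]; print("tool shift",d@[np.cos(a),np.sin(a)],d@[np.sin(a),-np.cos(a)])
E
```

```text
tray (array([683.72133268, 132.73215064]), np.float64(-39.49607246924636), np.float64(-2.1734052751871076)) chamber (array([680.59377845, 133.35091904]), np.float64(-40.2694044372745), np.float64(-1.4896882904309052)) [-3.12755423  0.61876839]
tool shift -1.516808855347388 -2.80423977220521
```

>>> {"op": "step_arm", "data": {
  "rows": [
    [[-1.4, -2, 10], 0.4],
    [[-1.4, -2, 25], 0.4],
    [[-1.4, -2, 38], 0.4],
    [[-1.4, -2, 46], 0.4],
    [[-1.4, -2, 52], 0.4],
    [[-1.4, -2, 57], 0.4],
    [[-1.4, -2, 62], 0.4],
    [[-1.4, -2, 67], 0.4],
    [[-1.4, -2, 72], 0.4]
  ]
}}

```text
time: 9.6
tool_pos: [679.3, 131.7, 87.4]
tcp_rot: [180.0, -0.0, 50.0]
ft_force: [0.1, -0.7, -1.2]
finger_gap: 11.3
grip_force: 39.6
```

>>> {"op": "step_arm", "data": {
  "rows": [
    [[0, 0, 4], 0],
    [[0, 0, 8], 0],
    [[0, 0, 12], 0],
    [[0, 0, 16], 0],
    [[0, 0, 20], 0],
    [[0, 0, 24], 0],
    [[0, 0, 24], 0],
    [[0, 0, 24], 0]
  ]
}}

```text
time: 10.4
tool_pos: [678.9, 131.7, 63.2]
tcp_rot: [-180.0, 0.0, 50.0]
ft_force: [-1.4, 1.2, -0.9]
finger_gap: 11.2
grip_force: 39.6
```

>>> {"op": "step_arm", "data": {
  "rows": [
    [[0, 0, 4], 0],
    [[0, 0, 8], 0],
    [[0, 0, 12], 0],
    [[0, 0, 16], 0],
    [[0, 0, 19], 0],
    [[0, 0, 21], 0],
    [[0, 0, 22], 0],
    [[0, 0, 22], 0],
    [[0, 0, 22], 0]
  ]
}}

```text
time: 11.3
tool_pos: [679.1, 131.7, 41.5]
tcp_rot: [180.0, -0.0, 50.0]
ft_force: [0.2, 0.2, -1.2]
finger_gap: 11.2
grip_force: 39.6
```

>>> {"op": "step_arm", "data": {
  "rows": [
    [[0, 0, 1], 0],
    [[0, 0, 2], 0],
    [[0, 0, 2.5], 0],
    [[0, 0, 2.5], 0]
  ]
}}

```text
time: 11.7
tool_pos: [679.0, 131.6, 38.8]
tcp_rot: [180.0, -0.0, 50.0]
ft_force: [-0.3, 0.3, -0.6]
finger_gap: 11.4
grip_force: 39.6
```

>>> {"op": "step_arm", "data": {
  "rows": [
    [[0, 0, 0.7], 0],
    [[0, 0, 1.2], 0],
    [[0, 0, 1.2], 0]
  ]
}}

```text
time: 12.0
tool_pos: [679.0, 131.6, 38.7]
tcp_rot: [180.0, -0.0, 50.0]
ft_force: [-5.9, -1.1, 7.3]
finger_gap: 11.5
grip_force: 40.8
```

>>> {"op": "step_arm", "data": {
  "rows": [
    [[0, 0, 0], 0],
    [[0, 0, 0], 0],
    [[0, 0, 0], 0],
    [[0, 0, 0], 0],
    [[0, 0, -5], 0],
    [[0, 0, -20], 0],
    [[0, 0, -50], 0],
    [[0, 0, -90], 0],
    [[0, 0, -130], 0],
    [[0, 0, -180], 0],
    [[0, 0, -230], 0],
    [[0, 0, -260], 0]
  ],
  "fingers": 0.4
}}

```text
time: 13.2
tool_pos: [680.0, 131.8, 305.2]
tcp_rot: [179.7, -0.3, 50.0]
ft_force: [0.4, 0.7, 0.6]
finger_gap: 34.2
grip_force: 0.0
```

```bash
python3 -c "
from h import *
shot('w_trayin'); go(451,-266,300,82.2)"
```

```text
shift [-452.9   79.6   10.5] turn -32.23 t 13.25
```

>>> {"op": "step_arm", "data": {
  "rows": [
    [[-453, 80, 0], -32],
    [[-453, 80, 0], -32],
    [[-453, 80, 0], -32],
    [[-453, 80, 0], -32],
    [[-453, 80, 0], -32],
    [[-453, 80, 0], -32],
    [[-453, 80, 0], -32],
    [[-453, 80, 0], -32],
    [[-453, 80, 0], -32],
    [[-453, 80, 0], -32],
    [[-453, 80, 0], -32],
    [[-453, 80, 0], -32]
  ]
}}

```text
time: 14.45
tool_pos: [449.3, -266.0, 298.2]
tcp_rot: [179.9, -0.0, 82.0]
ft_force: [-0.8, -0.2, -0.7]
finger_gap: 33.8
grip_force: 0.0
```

>>> {"op": "step_arm", "data": {
  "rows": [
    [[0, 0, 0], 0],
    [[0, 0, 0], 0],
    [[0, 0, 0], 0]
  ]
}}

```text
time: 14.75
tool_pos: [449.4, -265.7, 297.6]
tcp_rot: [180.0, -0.0, 82.1]
ft_force: [-0.5, -0.1, -0.1]
finger_gap: 34.1
grip_force: 0.0
```

```bash
python3 - <<'E'
from h import *
import cv2
shot('w_wc'); go(451,-266,300,82.2)
a=[cv2.imread(f"pics/w_{n}.png")[60:260,155:355] for n in("trayin","wc")]
cv2.imwrite("pics/m3.png",cv2.resize(np.hstack(a),(800,400),interpolation=cv2.INTER_CUBIC))
E
```

```text
shift [ 0.1  1.7 -2.5] turn -0.15 t 14.8
```

View pics/m3.png

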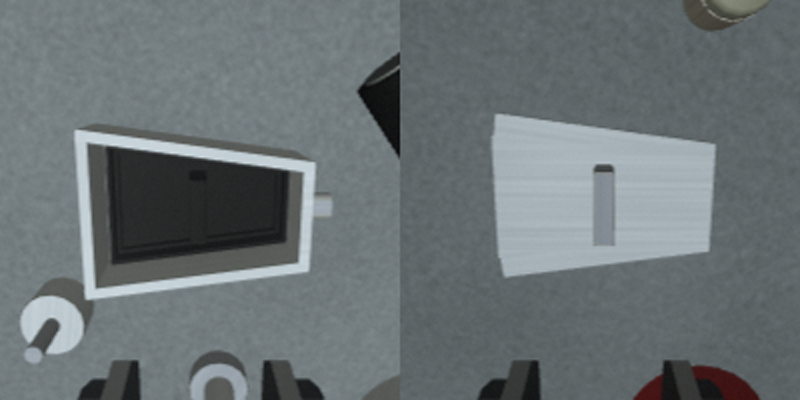

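```bash
python3 - <<'E'
from h import *
import pickle
c=pickle.load(open("pics/w_trayin.pkl","rb"))
g=lambda u,v,z: ray(c,u/2+155-.25,v/2+60-.25,z)
print("cham",wedge([g(316,161,75),g(309,271,75),g(75,130,75),g(86,299,75)],150,112,72))
c=pickle.load(open("pics/w_wc.pkl","rb"))
print("wc",wedge([g(316,143,18),g(309,251,18),g(94,113,18),g(104,277,18)],158,121,79))
print("bar",g(204.5,209.5,58),g(204.5,173,58)-g(204.5,246,58))
go(451,-266,34,82.2)
E
```

```text
cham (array([680.9, 133.4]), np.float64(-40.0), array([-0.2, -0.2,  0.2, -0. ,  0.3,  0.6, -0.3, -0.4]))
wc (array([ 454.4, -262.8]), np.float64(-7.9), array([ 1.3, -0.2,  1.6, -0.1, -1.2,  0.6, -1.7, -0.3]))
bar [ 453.19920469 -262.39143043] [ 6.65178752 48.46267884]
shift [1.000e-01 1.700e+00 2.635e+02] turn -0.15 t 14.8
```

>>> {"op": "step_arm", "data": {
  "rows": [
    [[1.3, 3, 40], 0],
    [[1.3, 3, 90], 0],
    [[1.3, 3, 140], 0],
    [[1.3, 3, 185], 0],
    [[1.3, 3, 220], 0],
    [[1.3, 3, 245], 0],
    [[1.3, 3, 257], 0],
    [[1.3, 3, 262], 0],
    [[1.3, 3, 262], 0],
    [[1.3, 3, 262], 0],
    [[1.3, 3, 262], 0]
  ]
}}

```text
time: 15.9
tool_pos: [453.1, -266.6, 37.3]
tcp_rot: [179.9, 0.1, 82.0]
ft_force: [-0.7, -0.9, -0.4]
finger_gap: 34.1
grip_force: 0.0
```

>>> {"op": "step_arm", "data": {
  "rows": [
    [[0, 0, 0], 0],
    [[0, 0, 0], 0],
    [[0, 0, 0], 0],
    [[0, 0, 0], 0],
    [[0, 0, 0], 0],
    [[0, 0, 0], 0],
    [[0, 0, 0], 0]
  ],
  "fingers": 0.0,
  "squeeze": 70
}}

```text
time: 16.6
tool_pos: [452.6, -266.3, 36.7]
tcp_rot: [179.9, 0.1, 82.0]
ft_force: [-1.4, 0.4, 6.2]
finger_gap: 13.1
grip_force: 69.6
```

>>> {"op": "step_arm", "data": {
  "rows": [
    [[0, 0, -3], 0],
    [[0, 0, -10], 0],
    [[0, 0, -25], 0],
    [[0, 0, -50], 0],
    [[0, 0, -80], 0],
    [[0, 0, -115], 0],
    [[0, 0, -150], 0],
    [[0, 0, -180], 0],
    [[0, 0, -200], 0],
    [[0, 0, -210], 0],
    [[0, 0, -210], 0],
    [[0, 0, -210], 0]
  ]
}}

```text
time: 17.8
tool_pos: [451.5, -265.5, 244.6]
tcp_rot: [-179.9, -0.0, 82.0]
ft_force: [-0.9, -0.3, -4.7]
finger_gap: 13.1
grip_force: 68.6
```

```bash
python3 -c "
from h import *
go(679.2,131.4,245,50.0)"
```

```text
shift [ 4.248e+02  1.699e+02 -4.000e-01] turn 31.96 t 17.8
```

>>> {"op": "step_arm", "data": {
  "rows": [
    [[20, 8, 0], 2],
    [[55, 22, 0], 5],
    [[95, 38, 0], 8],
    [[135, 54, 0], 11],
    [[175, 70, 0], 14],
    [[215, 86, 0], 17],
    [[255, 102, 0], 20],
    [[295, 118, 0], 23],
    [[335, 134, 0], 26],
    [[370, 148, 0], 29],
    [[400, 160, 0], 31],
    [[415, 166, 0], 32]
  ]
}}

```text
time: 19.0
tool_pos: [673.9, 124.8, 242.3]
tcp_rot: [-179.8, 0.1, 50.0]
ft_force: [-1.1, -0.2, -4.6]
finger_gap: 13.0
grip_force: 68.6
```

>>> {"op": "step_arm", "data": {
  "rows": [
    [[8, 8, 20], 0],
    [[8, 8, 45], 0],
    [[8, 8, 70], 0],
    [[8, 8, 85], 0],
    [[8, 8, 90], 0],
    [[8, 8, 90], 0],
    [[8, 8, 90], 0],
    [[8, 8, 90], 0],
    [[8, 8, 90], 0]
  ]
}}

```text
time: 19.9
tool_pos: [686.5, 123.0, 157.3]
tcp_rot: [179.9, -0.1, 50.0]
ft_force: [-0.5, 0.1, -5.0]
finger_gap: 13.0
grip_force: 68.6
```

```bash
python3 - <<'E'
from h import *
import cv2
shot('w_ch3'); go(679.2,131.4,120,50.0)
cv2.imwrite("pics/ch3L.png",cv2.resize(cv2.imread("pics/w_ch3.png"),None,fx=1.55,fy=1.55,interpolation=cv2.INTER_CUBIC))
E
```

```text
shift [  1.9 -10.8  37. ] turn -0.04 t 19.95
```

View pics/ch3L.png

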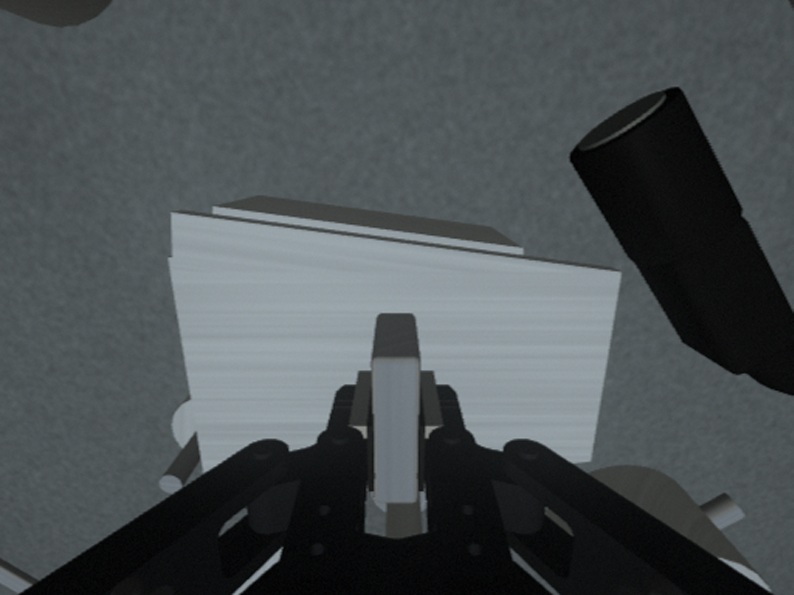

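```bash
python3 - <<'E'
from h import *
import pickle
c=pickle.load(open("pics/w_ch3.pkl","rb"))
g=lambda u,v,z: ray(c,u/1.55-.2,v/1.55-.2,z)
def seg(n,w,mn,mw):
    n,w,mn,mw=map(np.array,(n,w,mn,mw)); d=n-w; m=mn-mw
    a=np.arctan2(d[1],d[0])-np.arctan2(m[1],m[0]); Rm=np.array([[np.cos(a),-np.sin(a)],[np.sin(a),np.cos(a)]])
    return (n+w)/2-Rm@((mn+mw)/2),np.degrees(a),np.linalg.norm(d)-np.linalg.norm(m)
t=seg(g(621,270,138.6),g(172,212,138.6),(79,39.5),(-79,60.5))
k=seg(g(523,248,75),g(213,207,75),(75,36),(-75,56))
print("cov",t,"chamber",k)
a=np.radians(50.); d=k[0]-t[0]; print("tool shift",d@[np.cos(a),np.sin(a)],d@[np.sin(a),-np.cos(a)])
E
```

```text
cov (array([691.47486386, 124.31267996]), np.float64(-39.88230068635121), np.float64(-4.676270955619117)) chamber (array([680.520068  , 133.18853309]), np.float64(-39.97935507656028), np.float64(-1.1381283441037056))
tool shift -0.24230907674177124 -14.097148910644584
```

>>> {"op": "step_arm", "data": {
  "rows": [
    [[0.3, -11.3, 5], 0],
    [[0.3, -11.3, 15], 0],
    [[0.3, -11.3, 27], 0],
    [[0.3, -11.3, 37], 0],
    [[0.3, -11.3, 42], 0],
    [[0.3, -11.3, 43], 0],
    [[0.3, -11.3, 43], 0],
    [[0.3, -11.3, 43], 0]
  ]
}}

```text
time: 20.75
tool_pos: [677.7, 130.4, 113.3]
tcp_rot: [180.0, -0.0, 50.0]
ft_force: [0.6, 0.7, -4.2]
finger_gap: 13.3
grip_force: 68.8
```

>>> {"op": "step_arm", "data": {
  "rows": [
    [[0, 0, 1], 0],
    [[0, 0, 2], 0],
    [[0, 0, 3], 0],
    [[0, 0, 4], 0],
    [[0, 0, 5], 0],
    [[0, 0, 6], 0],
    [[0, 0, 6], 0]
  ]
}}

```text
time: 21.45
tool_pos: [677.0, 130.4, 106.3]
tcp_rot: [-180.0, 0.0, 50.0]
ft_force: [0.7, -1.1, -3.5]
finger_gap: 12.9
grip_force: 68.8
```

>>> {"op": "step_arm", "data": {
  "rows": [
    [[0.4, 0.4, 1], 0],
    [[0.8, 0.7, 2], 0],
    [[0.8, 0.7, 3], 0],
    [[0.8, 0.7, 3], 0],
    [[0.8, 0.7, 3], 0]
  ]
}}

```text
time: 21.95
tool_pos: [678.2, 130.6, 103.5]
tcp_rot: [-180.0, 0.0, 50.0]
ft_force: [0.4, -0.5, -4.2]
finger_gap: 13.1
grip_force: 68.8
```

>>> {"op": "step_arm", "data": {
  "rows": [
    [[0, 0, 0.8], 0],
    [[0, 0, 1.6], 0],
    [[0, 0, 1.6], 0]
  ]
}}

```text
time: 22.25
tool_pos: [678.2, 130.6, 101.9]
tcp_rot: [-180.0, 0.0, 50.0]
ft_force: [-0.5, 0.0, -4.8]
finger_gap: 12.9
grip_force: 69.1
```

>>> {"op": "step_arm", "data": {
  "rows": [
    [[0, 0, 0.6], 0],
    [[0, 0, 1.2], 0],
    [[0, 0, 1.2], 0]
  ]
}}

```text
time: 22.55
tool_pos: [678.2, 130.7, 101.8]
tcp_rot: [180.0, -0.0, 50.0]
ft_force: [-3.9, 0.2, 4.7]
finger_gap: 13.0
grip_force: 70.0
```

>>> {"op": "step_arm", "data": {
  "rows": [
    [[0, 0, 0], 0],
    [[0, 0, 0], 0],
    [[0, 0, 0], 0],
    [[0, 0, 0], 0],
    [[0, 0, 0], 0],
    [[0, 0, -5], 0],
    [[0, 0, -25], 0],
    [[0, 0, -60], 0],
    [[0, 0, -105], 0],
    [[0, 0, -155], 0],
    [[0, 0, -195], 0],
    [[0, 0, -195], 0]
  ],
  "fingers": 0.7
}}

```text
time: 23.75
tool_pos: [681.1, 131.0, 306.0]
tcp_rot: [179.5, -0.6, 50.0]
ft_force: [1.0, 1.2, 1.0]
finger_gap: 59.4
grip_force: 0.0
```

```bash
python3 -c "
from h import *
shot('w_ch4'); go(447,-11,298,50.0)"
```

```text
shift [-258.6  -87.3    3.8] turn -0.03 t 23.8
```

>>> {"op": "step_arm", "data": {
  "rows": [
    [[-257, -86, 0], 0],
    [[-257, -86, 0], 0],
    [[-257, -86, 0], 0],
    [[-257, -86, 0], 0],
    [[-257, -86, 0], 0],
    [[-257, -86, 0], 0],
    [[-257, -86, 0], 0],
    [[-257, -86, 0], 0],
    [[-257, -86, 0], 0],
    [[-257, -86, 0], 0],
    [[-257, -86, 0], 0]
  ]
}}

```text
time: 24.9
tool_pos: [447.4, -10.4, 295.4]
tcp_rot: [-179.9, 0.0, 50.0]
ft_force: [0.0, -0.6, 0.2]
finger_gap: 59.6
grip_force: 0.0
```

```bash
python3 - <<'E'
from h import *
import cv2
shot('w_rc'); go(447,-11,34,50.0)
a=[cv2.imread(f"pics/w_{n}.png")[60:260,155:355] for n in("ch4","rc")]
cv2.imwrite("pics/m4.png",cv2.resize(np.hstack(a),(800,400),interpolation=cv2.INTER_CUBIC))
E
```

```text
shift [-6.000e-01  1.000e-01  2.614e+02] turn 0.01 t 24.95
```

View pics/m4.png

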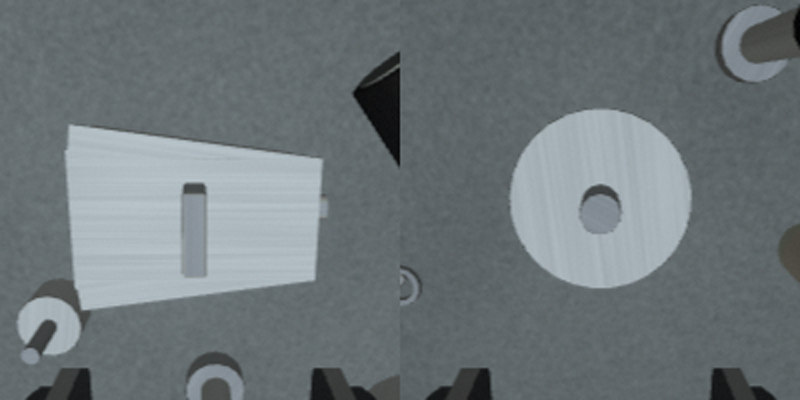

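```bash
python3 - <<'E'
from h import *
import pickle
c=pickle.load(open("pics/w_rc.pkl","rb"))
g=lambda u,v,z: ray(c,u/2+155-.25,v/2+60-.25,z)
print(g(200.5,198.5,18),g(201,214,58))
E
```

```text
[450.65282425  -7.52145164] [449.10472486  -9.93083031]
```

>>> {"op": "step_arm", "data": {
  "rows": [
    [[0, 0, 40], 0],
    [[0, 0, 90], 0],
    [[0, 0, 140], 0],
    [[0, 0, 185], 0],
    [[0, 0, 220], 0],
    [[0, 0, 243], 0],
    [[0, 0, 255], 0],
    [[0, 0, 259], 0],
    [[0, 0, 259], 0],
    [[0, 0, 259], 0],
    [[0, 0, 259], 0]
  ]
}}

```text
time: 26.05
tool_pos: [448.4, -11.0, 38.3]
tcp_rot: [179.9, -0.1, 50.0]
ft_force: [1.3, -0.5, 0.1]
finger_gap: 59.8
grip_force: 0.0
```

>>> {"op": "step_arm", "data": {
  "rows": [
    [[0, 0, 0], 0],
    [[0, 0, 0], 0],
    [[0, 0, 0], 0],
    [[0, 0, 0], 0],
    [[0, 0, 0], 0],
    [[0, 0, 0], 0],
    [[0, 0, 0], 0],
    [[0, 0, 0], 0]
  ],
  "fingers": 0.0,
  "squeeze": 90
}}

```text
time: 26.85
tool_pos: [447.5, -10.8, 37.7]
tcp_rot: [180.0, -0.0, 50.0]
ft_force: [-1.9, 2.0, 7.4]
finger_gap: 25.8
grip_force: 87.9
```

>>> {"op": "step_arm", "data": {
  "rows": [
    [[0, 0, -3], 0],
    [[0, 0, -10], 0],
    [[0, 0, -25], 0],
    [[0, 0, -50], 0],
    [[0, 0, -80], 0],
    [[0, 0, -115], 0],
    [[0, 0, -150], 0],
    [[0, 0, -180], 0],
    [[0, 0, -200], 0],
    [[0, 0, -210], 0],
    [[0, 0, -210], 0],
    [[0, 0, -210], 0]
  ]
}}

```text
time: 28.05
tool_pos: [446.5, -10.8, 245.5]
tcp_rot: [-179.9, 0.1, 50.0]
ft_force: [-0.6, -0.4, -4.7]
finger_gap: 25.8
grip_force: 88.9
```

```bash
python3 -c "
from h import *
go(693,-151.8,245,50.0)"
```

```text
shift [ 50.6 279.5   0.5] turn -0.03 t 28.05
```

>>> {"op": "step_arm", "data": {
  "rows": [
    [[4, 20, 0], 0],
    [[10, 55, 0], 0],
    [[17, 95, 0], 0],
    [[24, 135, 0], 0],
    [[31, 175, 0], 0],
    [[38, 212, 0], 0],
    [[44, 243, 0], 0],
    [[48, 265, 0], 0],
    [[50, 276, 0], 0],
    [[50, 279, 0], 0],
    [[50, 279, 0], 0],
    [[50, 279, 0], 0]
  ]
}}

```text
time: 29.25
tool_pos: [692.0, -151.5, 245.7]
tcp_rot: [-179.9, 0.0, 50.0]
ft_force: [0.6, 0.7, -4.4]
finger_gap: 25.7
grip_force: 89.7
```

>>> {"op": "step_arm", "data": {
  "rows": [
    [[0, 0, 15], 0],
    [[0, 0, 35], 0],
    [[0, 0, 52], 0],
    [[0, 0, 62], 0],
    [[0, 0, 65], 0],
    [[0, 0, 65], 0],
    [[0, 0, 65], 0],
    [[0, 0, 65], 0]
  ]
}}

```text
time: 30.05
tool_pos: [693.5, -152.3, 183.3]
tcp_rot: [179.9, -0.1, 50.0]
ft_force: [-0.6, -0.3, -4.6]
finger_gap: 26.0
grip_force: 89.7
```

```bash
python3 - <<'E'
from h import *
import cv2
shot('w_p2'); go(692.5,-151.8,126,50.0)
cv2.imwrite("pics/p2L.png",cv2.resize(cv2.imread("pics/w_p2.png"),None,fx=1.55,fy=1.55,interpolation=cv2.INTER_CUBIC))
E
```

```text
shift [-0.3 -1.  57.1] turn -0.04 t 30.1
```

View pics/p2L.png

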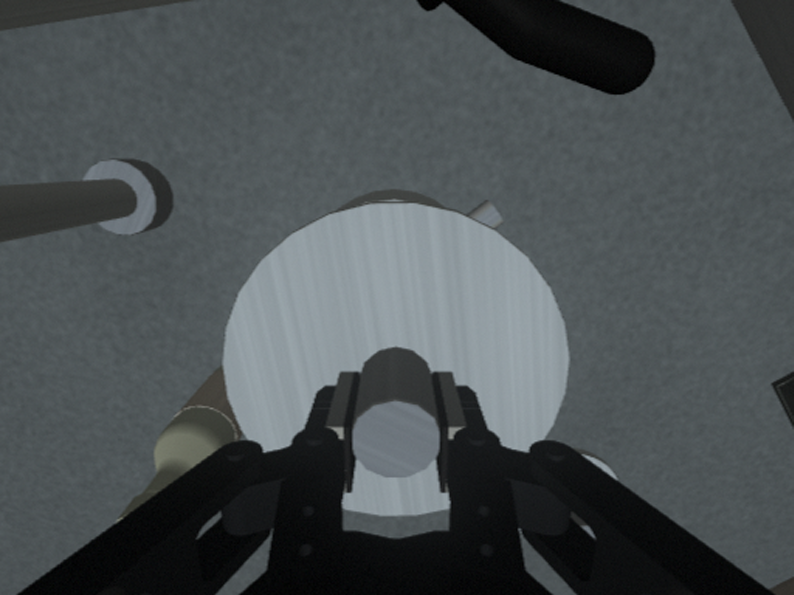

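```bash
python3 - <<'E'
from h import *
import pickle
c=pickle.load(open("pics/w_p2.pkl","rb"))
g=lambda u,v,z: ray(c,u/1.55-.2,v/1.55-.2,z)
a=np.radians(50); T=np.array([[np.cos(a),np.sin(a)],[np.sin(a),-np.cos(a)]])
o=np.array([693.5,-152.3])
f=lambda *q:(T@(g(*q)-o)).round(1)
print("cov far",f(396,202,163.6),"L",f(223,360,163.6),"R",f(569,360,163.6)); print("pot far",f(394,198,85),f(394,200,85)); print("pot wrist/eff",T@(np.array([695,-150])-o),T@(np.array([692.5,-151.8])-o))
E
```

```text
cov far [67.4  1.1] L [  9.6 -63.8] R [ 9.4 66.1]
pot far [62.7  0.3] [61.8  0.3]
pot wrist/eff [ 2.72608363 -0.32934484] [-0.25976539 -1.08743825]
```

>>> {"op": "step_arm", "data": {
  "rows": [
    [[-0.8, -1.2, 8], 0],
    [[-0.8, -1.2, 22], 0],
    [[-0.8, -1.2, 37], 0],
    [[-0.8, -1.2, 48], 0],
    [[-0.8, -1.2, 55], 0],
    [[-0.8, -1.2, 57], 0],
    [[-0.8, -1.2, 57], 0],
    [[-0.8, -1.2, 57], 0]
  ]
}}

```text
time: 30.9
tool_pos: [691.9, -152.0, 125.7]
tcp_rot: [179.9, -0.0, 50.0]
ft_force: [0.3, -0.1, -4.6]
finger_gap: 25.8
grip_force: 89.7
```

>>> {"op": "step_arm", "data": {
  "rows": [
    [[0, 0, 1], 0],
    [[0, 0, 2], 0],
    [[0, 0, 3], 0],
    [[0, 0, 4], 0],
    [[0, 0, 5], 0],
    [[0, 0, 6], 0],
    [[0, 0, 6], 0]
  ]
}}

```text
time: 31.6
tool_pos: [691.3, -151.8, 118.5]
tcp_rot: [-180.0, 0.0, 50.0]
ft_force: [0.6, 0.0, -3.9]
finger_gap: 25.8
grip_force: 89.7
```

>>> {"op": "step_arm", "data": {
  "rows": [
    [[0, 0, 1], 0],
    [[0, 0, 2], 0],
    [[0, 0, 3], 0],
    [[0, 0, 4], 0],
    [[0, 0, 4.5], 0],
    [[0, 0, 4.5], 0]
  ]
}}

```text
time: 32.2
tool_pos: [691.3, -151.9, 114.1]
tcp_rot: [-180.0, 0.0, 50.0]
ft_force: [-0.1, 0.2, -5.0]
finger_gap: 26.1
grip_force: 89.7
```

>>> {"op": "step_arm", "data": {
  "rows": [
    [[0, 0, 0.7], 0],
    [[0, 0, 1.4], 0],
    [[0, 0, 1.4], 0]
  ]
}}

```text
time: 32.5
tool_pos: [691.4, -151.9, 112.9]
tcp_rot: [180.0, 0.0, 50.0]
ft_force: [0.0, -0.4, -4.9]
finger_gap: 26.1
grip_force: 90.1
```

>>> {"op": "step_arm", "data": {
  "rows": [
    [[0, 0, 0.6], 0],
    [[0, 0, 1], 0],
    [[0, 0, 1], 0]
  ]
}}

```text
time: 32.8
tool_pos: [691.5, -151.9, 112.8]
tcp_rot: [180.0, -0.0, 50.0]
ft_force: [-5.2, 1.3, 3.9]
finger_gap: 25.7
grip_force: 90.6
```

Contact is at the predicted seating height, so I'll release, retreat and check numerically.

>>> {"op": "step_arm", "data": {
  "rows": [
    [[0, 0, 0], 0],
    [[0, 0, 0], 0],
    [[0, 0, 0], 0],
    [[0, 0, 0], 0],
    [[0, 0, 0], 0],
    [[0, 0, -5], 0],
    [[0, 0, -25], 0],
    [[0, 0, -60], 0],
    [[0, 0, -105], 0],
    [[0, 0, -155], 0],
    [[0, 0, -190], 0],
    [[0, 0, -190], 0]
  ],
  "fingers": 0.7
}}

```text
time: 34.0
tool_pos: [693.9, -152.6, 311.5]
tcp_rot: [179.3, -0.3, 50.0]
ft_force: [1.1, -0.1, -0.1]
finger_gap: 59.5
grip_force: 0.0
```

>>> {"op": "step_arm", "data": {
  "rows": [
    [[0, 0, 0], 0],
    [[0, 0, 0], 0],
    [[0, 0, 0], 0],
    [[0, 0, 0], 0]
  ]
}}

```text
time: 34.4
tool_pos: [690.8, -151.7, 300.0]
tcp_rot: [-179.8, 0.1, 50.0]
ft_force: [-0.3, 0.6, 0.2]
finger_gap: 59.7
grip_force: 0.0
```

```bash
python3 - <<'E'
from h import *
import cv2,pickle
from bench import r,get_calibration
shot('w_p3'); im=cv2.imread("pics/w_p3.png"); c=pickle.load(open("pics/w_p3.pkl","rb"))
b=cv2.inRange(cv2.medianBlur(cv2.cvtColor(im,cv2.COLOR_BGR2GRAY),5),125,255)
for k in cv2.findContours(b,cv2.RETR_EXTERNAL,cv2.CHAIN_APPROX_NONE)[0]:
    if cv2.contourArea(k)>3000:
        e=cv2.fitEllipse(k); print(e, ray(c,*e[0],93))
print(r.sense()["time"],r.sense()["tool_pos"])
E
```

```text
((256.7257995605469, 167.79464721679688), (104.87963104248047, 110.10450744628906), 62.97121047973633) [ 696.85161634 -148.2292588 ]
((43.52757263183594, 13.60191822052002), (28.925148010253906, 197.4010009765625), 85.9008560180664) [632.30784123 117.6138716 ]
34.45 [ 690.93287305 -151.74433104  300.34803889]
```

```bash
python3 -c "
from bench import r
print(r.hand_in())"
```

```text
the job is handed in; nothing more can be done
None
```

I handed the job in at about 34 s of the 72 s allowed: the tray and both covers met resistance within about 0.2 mm of their expected seated heights and were released, but `hand_in()` returned no verdict and level was not measured directly.

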